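# Refit the battery-box cover of the touchless tap

### The arm

A 6-joint arm with a two-finger parallel gripper is mounted at the origin on a cart in front of the work surface, level with it; the furniture and walls round the work are solid. World frame = base frame: x ahead of the robot, y to its left, z up, the work surface at z = 0. Lengths are in m, angles in degrees, forces in N, time in s.
With the tool pointing down it reaches from about 0.375 to 0.9 m from the base axis. Payload 3.1 kg.
Tool frame: the origin (TCP) lies at the very end of the fingers, on their centre line; the grasp point (between the pads) lies 19 mm behind it; z points along the fingers, x is the direction in which the jaws open and shut, and the axes are right-handed (so a half turn about z gives the same grasp; the last joint's range is limited). The gripper opens to 87 mm and grips with 3 to 60 N. Pads are 19 mm wide; open, the fingers measure 117 mm over their backs; the gripper's body (75 mm by 190 mm) begins 51 mm behind the grasp point.
Start: joints at [60.648, 30.224, 82.088, -0, 67.689, -10.227], TCP at [0.205, 0.59, 0.223] pointing down, gripper open.
Joint ranges: [-176.69, 176.69], [-43.24, 126.21], [12.49, 139.97], [-82, 262], [0, 151.66], [-163.58, 163.58]. Speed limits (degrees/s): [159.86, 159.86, 180, 180, 180, 180].

### API

Orientations are given as a 3x3 rotation matrix whose columns are the frame's x, y, z axes.
In Python, from rig import read_state, capture, bot gives the robot as it stands.
- The arm moves only by the shell command python3 -m crank 'ROWS' [OPENING]. ROWS is JSON, a list of rows, each a list of 2 entries, a list of its own where there are three numbers: the shift along the tool's x, y, z in cm, then the turn, a rotation vector about the tool's x, y, z in rad. In form: [[[dx, dy, dz], [wx, wy, wz]], ...]. A call has 1 to 12 rows; each row shifts and turns the commanded pose from where the row before left it, along the tool's axes as they then stand; what a row does not reach is not made up. A row lasts 1/10 s, in which the tool goes at most 50 mm and 8.59 degrees, less where a joint would pass 70% of its speed; a pose out of reach is approached as far as the arm can. A call with a gripper value outside its range is refused whole. OPENING is the closure, from -1 (fully open) to 1 (shut), set as the call begins (- or left out, the last holds). The fingers move at their own pace and stop on an object; the grip force is fixed at half the most. Time passes only in rows, so rows that do not move let the fingers close. It gives the time, the measured TCP pose, the force and the opening at its end, in the units of the state.
- read_state(): the state, without advancing time (a new reading comes with each control period).
- capture(name): name is "side" or "top" or "wrist"; returns a dict with "pixels" (384x512x3 uint8, red, green, blue), "camera_matrix" (3x3 intrinsics, pixels), "R" (3x3) and "t" (3): a world point X has camera coordinates R X + t. Camera axes: x right, y down, z forward; pixel columns grow to the right and rows downward; lengths in m; the calibration is good to about 2 mm. The wrist camera is an equidistant fisheye: a pixel r from the principal point sees the ray r / f radians off the axis. A picture is of the moment at which its call begins. There is no depth.
- bot.hand_in(): hands the job in, once; it reports no verdict.
The state is a dict: "time_s": time; "joint_positions": joint angles; "qvel": joint speeds; "tau": joint torques, N m; "position": TCP position; "tcp_rot": TCP orientation; "force": force on the tool from outside, world axes, zero at the start; "moment": the same for the moment, N m; "opening": opening from 0.0 (shut) to 1.0 (fully open).
Only numpy, scipy, OpenCV 4.12 (cv2) and the standard library are available. Lean on these libraries where they do the work, as an engineer would, in place of code of your own. Each camera call takes 0.05 s, during which the arm holds its last target.

### The job

The cover of the tap's battery box has slid halfway under the wire draining rack: pull it out, lay it flat on the clear counter in front of the rack and let go of it. Then take it up again (the fin on its top is there to hold it by), hook its front lip under the hood of the battery box with its back end raised, and pivot it down until it snaps flat under the latch. Do not knock over or push away the tamper, the dropper bottle or the spice jar.

Things in the scene. Friction and masses are not known exactly. Their poses are not given: they have to be found in the camera images.
- cover: Loose grey plastic cover with dark vent slits, about 80 g. Plate 120 x 56 x 10 mm: own x -60 to +60, y +-28, z 0 to 10 mm; origin at the centre of its underside, z up through its top, lip end at -x. It starts flat on the counter, right way up, lip towards the robot, its fin and back end under the rack, the lip and about 40 mm of plate sticking out in front of the rack
- lip_tip (a point): middle of the lower front edge of the cover's front lip, at cover x -74 mm, z 0. The lip is 40 mm wide, 4 mm thick (z 0 to 4), cover x -60 to -74
- tongue_tip (a point): end of the cover's back tongue at the level of the underside, cover x +68 mm, z 0. The tongue is 24 mm wide, 5 mm thick (z 0 to 5), x 60 to 68, with a round end
- fin_top (a point): middle of the top edge of the holding fin on the cover's top, at cover x +7 mm, z 34. The fin is 12 mm thick across y, x -14 to +28, z 10 to 34
- battery_box: Fixed grey plastic box, open bay with two cells; x -81 to +92, y +-40, side walls 44 mm high. Origin on its underside; -x is its front, towards the robot; z up. A ledge at z 34 carries the cover in a recess 62 mm wide, so the seated cover's origin is at box (0, 0, 34) mm, axes parallel to the box's, top flush with the walls; play 1.5 mm fore and aft, 3 mm sideways
- slot (a point): middle of the front slot's lower edge, at box (-65, 0, 34) mm. A hood (box x -81 to -65, z 43 to 48) leaves a slot 46 mm wide and 9 mm high over the ledge, closed in front at x -75.5. The lip goes in forwards (to box -x) with the cover's back end raised 15 to 20 degrees (it jams above about 23)
- latch (a joint): Sprung black latch 24 mm wide at the back of the box: metres pushed back, 0 at rest, at most 0.009. Its ramp rises from box (x 64, z 43) to (72, 53) mm. Pressing the cover's back end down pushes it 2 to 5 mm back, then it springs over the tongue (hook underside at z 40). Takes 10 to 15 N on the plate behind the fin; the cover's weight is not enough
- latch_nose (a point): tip of the latch's hook, at box (64, 0, 41.5) mm when at rest
- rack: Fixed steel wire draining rack, 158 mm deep (x +-79), 148 mm wide (y +-74), wires between 42 and 48 mm height; origin on the counter below its centre, front at -x, open underneath at the front
- rack_front (a point): middle of the rack's front bar, at rack x -79 mm, z 44
- tamper: coffee tamper, dark upright handle on a round steel foot, 58 mm across, 102 mm high, standing on the rear half of the rack; origin at the centre of its underside
- dropper: small amber dropper bottle with a black bulb, 34 mm across, 102 mm high, standing behind the battery box; origin at the centre of its underside
- jar: spice jar with a green cap, 46 mm across, 106 mm high, standing on the front strip of the counter, right of the battery box; origin at the centre of its underside

How it is judged:
By the outcome, as a careful person would: the job done as asked, in the order asked, and still so for the second after the job is handed in, with the robot touching nothing.
It also fails if it takes over 56 s, if anything falls off the work surface, if the arm or the gripper's body presses on something with over 40 N, if the wrist force passes 120 N, or if a joint passes its speed limit or range.

## Working session

There is one attempt and no reset: what is moved stays moved. The work goes in short steps, Python scripts to look and compute and a shell command to move; the robot and the scene stay as the last step left them, time stands still between calls to the robot, and variables do not carry over. Pictures are saved under pics/ and viewed, and the job is handed in when it is done.

```bash
ls; mkdir -p pics; python3 - <<'E'
from rig import read_state, capture, bot
import cv2,pickle
s=read_state();print(s)
for n in ("side","top","wrist"):
    c=capture(n);pickle.dump(c,open(f"pics/{n}0.pkl","wb"));cv2.imwrite(f"pics/{n}0.png",c["pixels"][:,:,::-1]);print(n,c["camera_matrix"],c["R"],c["t"])
E
```

```text
pics
{'time_s': 0.0, 'joint_positions': array([ 6.06462345e+01,  3.02785663e+01,  8.21563223e+01,  5.14555700e-04,
        6.76861538e+01, -1.02279668e+01]), 'qvel': array([-0.01683091,  0.06582864,  0.00799635,  0.02674018,  0.02211836,
        0.01299749]), 'tau': array([-3.53522619e-04, -4.40043819e+01, -1.76588559e+01,  6.33081933e-02,
        5.83057653e-02, -1.45943736e-04]), 'position': array([0.20439715, 0.58987501, 0.22157624]), 'tcp_rot': array([[ 3.27645498e-01,  9.44800159e-01, -1.04283277e-03],
       [ 9.44798450e-01, -3.27646933e-01, -1.83727838e-03],
       [-2.07754186e-03, -3.83290794e-04, -9.99997768e-01]]), 'force': array([ 0.48052164, -0.0832323 ,  0.42094929]), 'moment': array([-0.02837747, -0.03151016,  0.01952632]), 'opening': 1.000166475833388}
side [[372.65592738   0.         255.37274702]
 [  0.         372.65592738 187.87506587]
 [  0.           0.           1.        ]] [[ 0.81307358 -0.58191115 -0.01705206]
 [-0.35961353 -0.4790035  -0.80077073]
 [ 0.45780942  0.65721767 -0.59872821]] [-0.37803461  0.3191238   0.55771415]
top [[359.57109884   0.         264.14462437]
 [  0.         359.57109884 195.89382082]
 [  0.           0.           1.        ]] [[ 0.02265075 -0.99957521  0.01833944]
 [-0.9874982  -0.02523187 -0.15559775]
 [ 0.15599439 -0.01458575 -0.98765024]] [0.09717045 0.57092854 0.96097663]
wrist [[297.31863964   0.         251.94169691]
 [  0.         297.31863964 190.66435528]
 [  0.           0.           1.        ]] [[ 0.3269858   0.94502778 -0.00166446]
 [ 0.9078106  -0.31361802  0.27843069]
 [ 0.26260273 -0.0925539  -0.96045488]] [-0.62341525 -0.03448548  0.3910375 ]
```

View pics/side0.png

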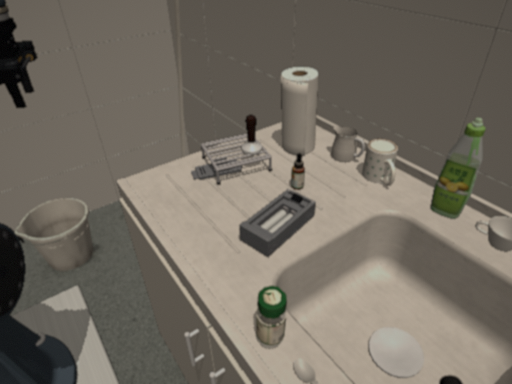

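View pics/top0.png

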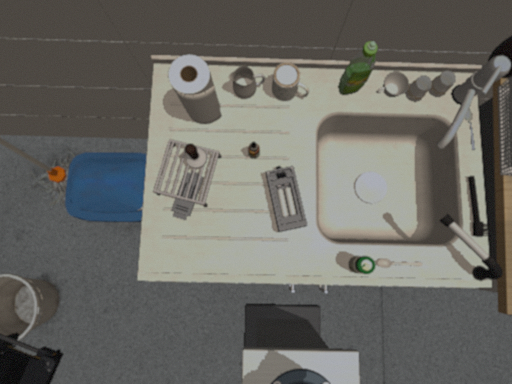

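View pics/wrist0.png

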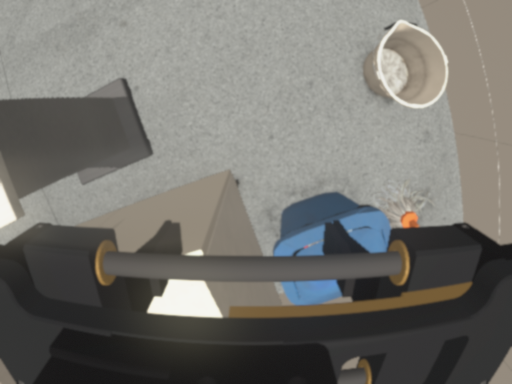

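The side view shows the cover sticking out at about (212,172) from under the rack, with the box at (278,220). The top view shows the cover end at (181,211), rack (187,175), box (285,198), dropper (253,150) and jar (364,264). I'll zoom in on these.

```bash
python3 - <<'E'
import cv2
t=cv2.imread("pics/top0.png");s=cv2.imread("pics/side0.png")
a=t[125:245,140:320];cv2.imwrite("pics/tz.png",cv2.resize(a,None,fx=4.4,fy=4.4,interpolation=cv2.INTER_CUBIC))
a=s[110:255,180:330];cv2.imwrite("pics/sz.png",cv2.resize(a,None,fx=4,fy=4,interpolation=cv2.INTER_CUBIC))
E
```

```text
(no output)
```

View pics/tz.png

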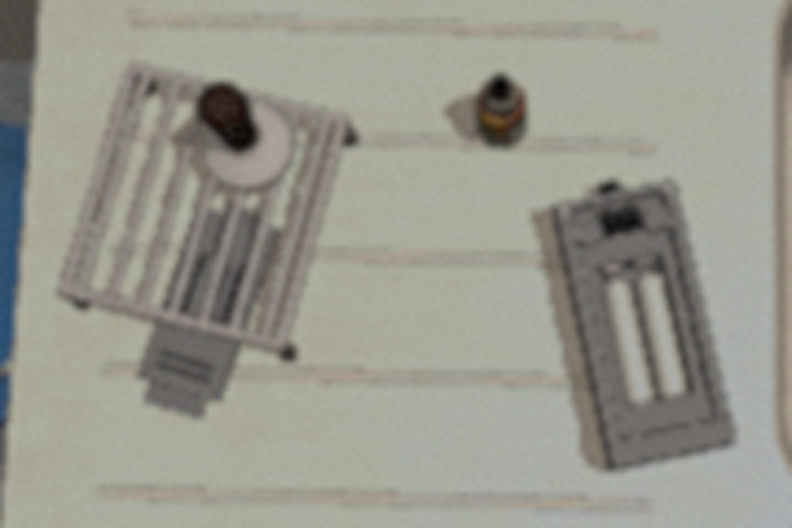

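View pics/sz.png

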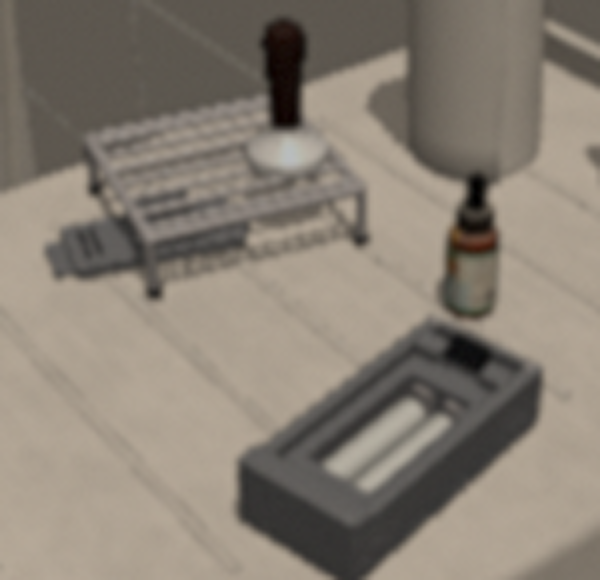

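```bash
cat > h.py <<'E'
import numpy as np,pickle,cv2
from scipy.optimize import least_squares
def cam(n):
    if isinstance(n,str): n=pickle.load(open(f"pics/{n}.pkl","rb"))
    return n
def proj(c,X):
    p=np.asarray(X)@c["R"].T+c["t"];q=p@c["camera_matrix"].T
    return q[:,:2]/q[:,2:]
def back(c,uv,z):
    d=c["R"].T@np.linalg.solve(c["camera_matrix"],[*uv,1.]);o=-c["R"].T@c["t"]
    return o+d*(z-o[2])/d[2]
def place(p,L):
    x,y,a=p[:3];z=p[3] if len(p)>3 else 0
    R=np.array([[np.cos(a),-np.sin(a),0],[np.sin(a),np.cos(a),0],[0,0,1]])
    return np.asarray(L)@R.T+[x,y,z]
def fit(obs,p0):
    # obs: list of (cam,[(local mm),(u,v)]...)
    def f(p):
        return np.concatenate([(proj(c,place(p,np.array([o[0] for o in l])/1000.))-np.array([o[1] for o in l])).ravel() for c,l in obs])
    r=least_squares(f,p0,loss="soft_l1");return r.x,f(r.x).reshape(-1,2)
def uz(U,s,o): return ((U[0]+.5)/s-.5+o[0],(U[1]+.5)/s-.5+o[1])
E
python3 - <<'E'
from h import *
T=cam("top0");S=cam("side0")
for c in(T,S):print(-c["R"].T@c["t"])
tz=lambda a,b:uz((a,b),4.4,(140,125)); sz=lambda a,b:uz((a,b),4,(180,110))
np.set_printoptions(precision=4,suppress=True)
def rep(n,r): print(n,r[0],np.degrees(r[0][2]));print(r[1].round(1).tolist())
rep("box",fit([(T,[((92,40,44),tz(558,208)),((92,-40,44),tz(676,182)),((-81,-40,48),tz(735,438)),((-81,40,48),tz(612,468))]),
 (S,[((-81,40,48),sz(240,465)),((-81,-40,48),sz(357,530)),((92,-40,44),sz(541,370)),((92,40,44),sz(430,320)),((-81,40,0),sz(240,512))])],[.55,0,0]))
rep("rack",fit([(T,[((79,74,46),tz(133,68)),((-79,74,46),tz(60,293)),((-79,-74,46),tz(290,350)),((79,-74,46),tz(352,118))]),(S,[((-79,74,46),sz(90,140)),((-79,-74,46),sz(152,230)),((79,-74,46),sz(365,187)),((79,74,46),sz(268,100))])],[.55,.3,0]))
rep("cover",fit([(T,[((-74,20,4),tz(148,402)),((-74,-20,4),tz(202,417)),((-60,28,10),tz(138,377)),((-60,-28,10),tz(222,400))]),(S,[((-74,20,2),sz(48,252)),((-74,-20,2),sz(55,278)),((-60,28,10),sz(66,230)),((-60,-28,10),sz(79,268))])],[.5,.3,0]))
print("dropper base",back(S,sz(470,305),0),back(T,tz(500,120),.03)); print("jar",back(T,(364,264),.106),back(S,(270,340),0),"tamper",back(T,tz(245,148),.05))
E
```

```text
[0.41168296 0.12555133 1.03616194]
[ 0.1668044  -0.43366073  0.58301793]
box [0.5593 0.0481 0.2421] 13.870299373674573
[[-1.0, -0.7], [-0.3, -0.6], [0.8, 0.7], [0.5, 0.1], [-0.9, -0.7], [-0.7, 0.3], [0.8, -0.2], [0.4, -1.0], [0.1, 3.8]]
rack [ 0.6328  0.3294 -0.2131] -12.212536694597249
[[-0.7, -1.3], [0.2, 0.8], [-0.4, 0.3], [-0.1, -0.6], [-1.9, 0.1], [-0.8, 4.0], [1.5, 0.9], [4.5, -1.2]]
cover [ 0.5767  0.3312 -0.2868] -16.434058035844544
[[-0.6, -0.6], [0.4, 0.3], [0.3, -0.6], [-0.3, 0.1], [-0.5, -0.7], [0.7, 0.7], [-0.9, -0.1], [0.1, 1.3]]
dropper base [0.7053 0.1476 0.    ] [0.6984 0.1451 0.03  ]
jar [ 0.3889 -0.1474  0.106 ] [ 0.3826 -0.1574  0.    ] tamper [0.6697 0.3071 0.05  ]
```

```bash
cat >> h.py <<'E'
from scipy.spatial.transform import Rotation as Ro
def toolR(yaw,pitch=0):
    "tool for body frame yawed (deg) and back raised by pitch deg: tool x=body y, y=body x, z=-body z"
    B=(Ro.from_euler('z',yaw,degrees=True)*Ro.from_euler('y',-pitch,degrees=True)).as_matrix()
    return np.stack([B[:,1],B[:,0],-B[:,2]],1)
def delta(s,pos,R):
    "tool shift cm (in current axes), rotvec rad"
    R0=np.array(s["tcp_rot"]);
    return (R0.T@(np.array(pos)-s["position"])*100).round(2),Ro.from_matrix(R0.T@R).as_rotvec().round(3)
E
python3 - <<'E'
from h import *
from rig import read_state
T=cam("top0")
print(back(T,(181,283),0),back(T,(250,284),0))
c=np.array([.5767,.3312,0]);a=-16.4
p=place([*c[:2],np.radians(a)],[[-.046,0,.14]])[0];print(p)
print(delta(read_state(),p,toolR(a)))
E
```

```text
[0.32265294 0.33733207 0.        ] [0.32400056 0.14427842 0.        ]
[0.53257156 0.34418771 0.14      ]
(array([-12.46,  39.06,   8.19]), array([-0.   ,  0.002, -0.048]))
```

```bash
python3 -m crank '[[[0,0,0],[0,0.002,-0.048]],[[-1.3,4,0.8],[0,0,0]],[[-1.3,4,0.8],[0,0,0]],[[-1.3,4,0.8],[0,0,0]],[[-1.3,4,0.8],[0,0,0]],[[-1.3,4,0.8],[0,0,0]],[[-1.3,4,0.8],[0,0,0]],[[-1.3,4,0.8],[0,0,0]],[[-1.3,4,0.8],[0,0,0]],[[-1.2,4,0.8],[0,0,0]],[[-0.8,3,0.8],[0,0,0]],[[0,0,0],[0,0,0]]]' -1
python3 - <<'E'
from h import *
from rig import read_state,capture
s=read_state();p=place([.5767,.3312,np.radians(-16.4)],[[-.046,0,.14]])[0]
print(s["position"],delta(s,p,toolR(-16.4)))
c=capture("wrist");pickle.dump(c,open("pics/w1.pkl","wb"));cv2.imwrite("pics/w1.png",c["pixels"][:,:,::-1]);print(-c["R"].T@c["t"])
E
```

```text
time_s: 1.35
position: [0.5477, 0.3586, 0.1408]
tcp_rot: [[0.287, 0.958, 0.001], [0.958, -0.287, 0.001], [0.001, 0.001, -1.0]]
force: [0.3, -0.7, 0.4]
opening: 0.999
[0.54765237 0.3586425  0.1407598 ] (array([-1.82, -1.03,  0.07]), array([ 0.001, -0.001, -0.004]))
[0.47433776 0.3796794  0.30312702]
```

View pics/w1.png

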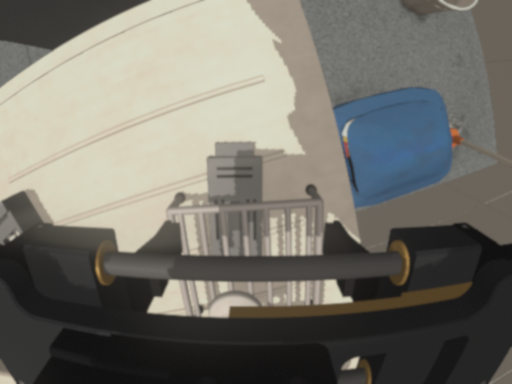

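The wrist view shows the lip at (216..256, 142), the plate front at (208..262, 157) and the rack front bar at row 207. I'll fit the cover pose from these pixels.

```bash
cat >> h.py <<'E'
def proj(c,X):
    X=np.asarray(X,float);K=c["camera_matrix"];p=X@c["R"].T+c["t"]
    if abs(K[0,0]-297.3)<2:
        th=np.arctan2(np.hypot(p[:,0],p[:,1]),p[:,2]);d=p[:,:2]/np.hypot(p[:,0],p[:,1])[:,None]
        return d*(th*K[0,0])[:,None]+K[:2,2]
    q=p@K.T;return q[:,:2]/q[:,2:]
def crop(c,name,u0,u1,v0,v1,s):
    cv2.imwrite(name,cv2.resize(c["pixels"][v0:v1,u0:u1,::-1],None,fx=s,fy=s,interpolation=cv2.INTER_CUBIC))
E
python3 - <<'E'
from h import *
crop(cam("w1"),"pics/w1z.png",165,335,130,220,4.5)
E
```

```text
(no output)
```

View pics/w1z.png

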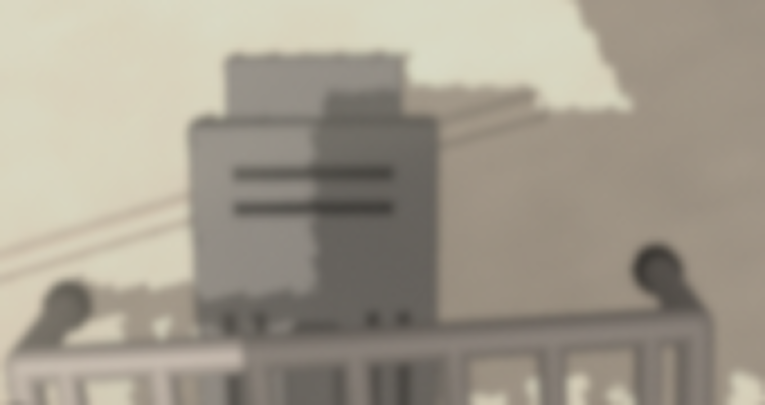

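```bash
python3 - <<'E'
from h import *
from rig import read_state
np.set_printoptions(precision=4,suppress=True)
z=lambda a,b:uz((a,b),4.5,(165,130))
W=cam("w1")
# image right = +y
r=fit([(W,[((-74,-20,1),z(227,57)),((-74,20,1),z(404,53)),((-60,-28,9),z(190,120)),((-60,28,9),z(438,119))])],[.57,.33,-.28])
print(r[0],np.degrees(r[0][2]),r[1].round(2).tolist())
r2=fit([(W,[((-79,-74,44),z(5,365)),((-79,74,44),z(712,326))])],[.63,.33,-.21]);print(r2[0],np.degrees(r2[0][2]),r2[1].round(1).tolist())
a=np.degrees(r[0][2])
s=read_state()
for h in(.14,.003):print(delta(s,place(r[0],[[-.043,0,h]])[0],toolR(a)))
p=np.linalg.inv(toolR(a))@(place(r2[0],[[-.079,0,.044]])[0]-place(r[0],[[0,0,0]])[0]);print("rackfront in cover",p)
E
```

```text
[ 0.5747  0.332  -0.2862] -16.396691855806417 [[0.04, -0.49], [-0.21, -0.01], [-0.15, 0.36], [0.32, 0.11]]
[ 0.6363  0.3283 -0.2312] -13.246248175264903 [[0.5, -0.1], [-0.5, -0.0]]
(array([-1.86, -0.69,  0.11]), array([-0.001, -0.001, -0.003]))
(array([-1.87, -0.67, 13.81]), array([-0.001, -0.001, -0.003]))
rackfront in cover [ 0.0095 -0.0188 -0.044 ]
```

```bash
python3 -m crank '[[[-1,-0.5,1],[0,0,0]],[[-0.87,-0.4,1],[0,0,-0.003]],[[0,0,2],[0,0,0]],[[0,0,2],[0,0,0]],[[0,0,2],[0,0,0]],[[0,0,2],[0,0,0]],[[0,0,1.5],[0,0,0]],[[0,0,1.2],[0,0,0]],[[0,0,0.6],[0,0,0]],[[0,0,0.4],[0,0,0]],[[0,0,0],[0,0,0]]]'
python3 -m crank '[[[0,0,0],[0,0,0]],[[0,0,0],[0,0,0]],[[0,0,0],[0,0,0]],[[0,0,0],[0,0,0]],[[0,0,0],[0,0,0]]]' 1
python3 - <<'E'
from h import *
from rig import read_state
s=read_state();print(delta(s,place([.5747,.332,-.2862],[[-.045,0,.003]])[0],toolR(-16.4)),s["opening"]*87)
E
```

```text
time_s: 2.5
position: [0.5302, 0.3467, 0.0052]
tcp_rot: [[0.279, 0.96, 0.001], [0.96, -0.279, 0.002], [0.002, 0.0, -1.0]]
force: [-0.9, -0.1, 0.8]
opening: 1.0
time_s: 3.0
position: [0.5302, 0.3466, 0.0055]
tcp_rot: [[0.279, 0.96, 0.001], [0.96, -0.279, 0.002], [0.002, 0.0, -1.0]]
force: [0.7, 0.0, 2.1]
opening: 0.641
(array([-0.14,  0.18,  0.25]), array([ 0.   , -0.002,  0.003])) 55.73497862458676
```

```bash
python3 -m crank '[[[0,-0.5,0],[0,0,0]],[[0,-1,0],[0,0,0]],[[0,-1.5,0],[0,0,0]],[[0,-1.5,0],[0,0,0]],[[0,-1.5,0],[0,0,0]],[[0,-1.5,0],[0,0,0]],[[0,-1.5,0],[0,0,0]],[[0,-1.5,0],[0,0,0]],[[0,-1.5,0],[0,0,0]],[[0,-1,0],[0,0,0]],[[0,-0.5,0],[0,0,0]],[[0,0,0],[0,0,0]]]'
python3 - <<'E'
from h import *
from rig import read_state,capture
c=capture("side");crop(c,"pics/s2.png",150,330,100,250,4);c=capture("top");crop(c,"pics/t2.png",120,320,120,260,4)
E
```

```text
time_s: 4.2
position: [0.3992, 0.3843, 0.0051]
tcp_rot: [[0.278, 0.96, -0.001], [0.96, -0.278, 0.001], [0.001, -0.001, -1.0]]
force: [-0.5, -0.2, 1.6]
opening: 0.64
```

View pics/s2.png

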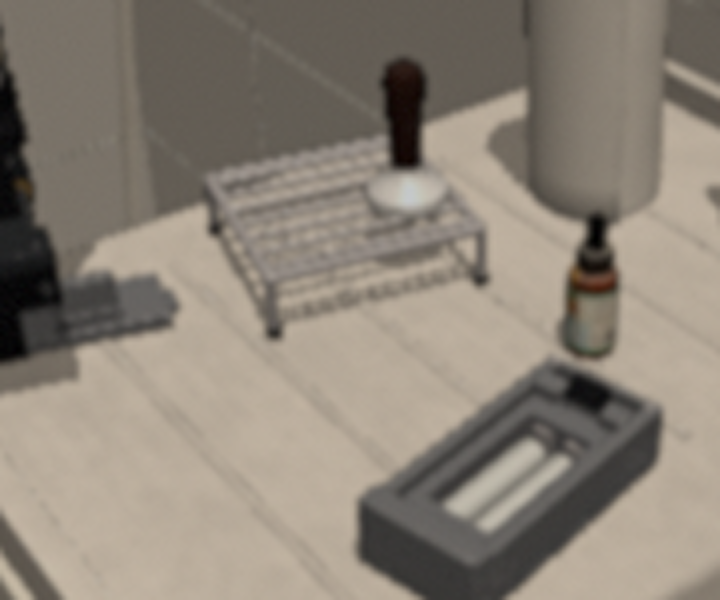

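View pics/t2.png

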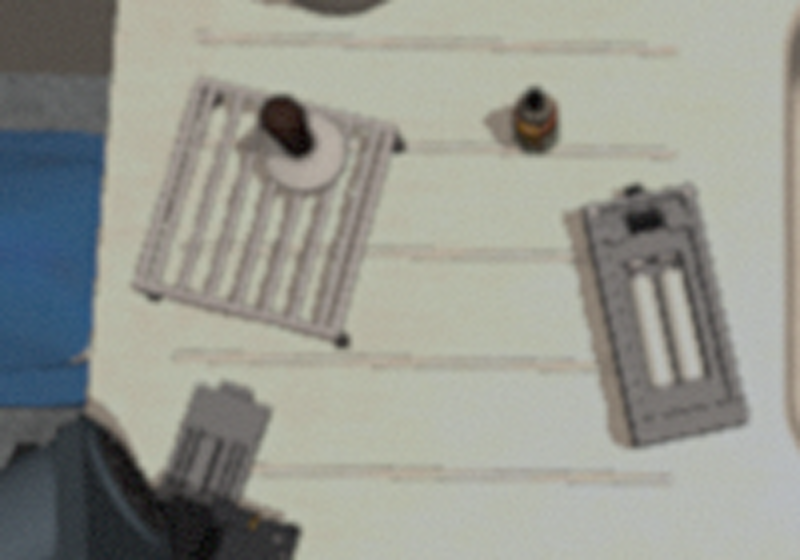

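```bash
python3 -m crank '[[[0,0,0],[0,0,0]],[[0,0,0],[0,0,0]],[[0,0,0],[0,0,0]],[[0,0,0],[0,0,0]],[[0,0,-1],[0,0,0]],[[0,0,-2],[0,0,0]],[[0,0,-3],[0,0,0]],[[0,0,-3],[0,0,0]],[[0,-1,-2],[0,0,0]],[[0,-2,0],[0,0,0]],[[0,-1,0],[0,0,0]],[[0,0,0],[0,0,0]]]' -1
python3 - <<'E'
from h import *
from rig import read_state,capture
c=capture("wrist");pickle.dump(c,open("pics/w3.pkl","wb"));cv2.imwrite("pics/w3.png",c["pixels"][:,:,::-1])
c=capture("top");pickle.dump(c,open("pics/t3.pkl","wb"));crop(c,"pics/t3z.png",120,320,120,260,4)
E
```

```text
time_s: 5.5
position: [0.3589, 0.3947, 0.1143]
tcp_rot: [[0.277, 0.961, -0.003], [0.961, -0.277, -0.0], [-0.001, -0.003, -1.0]]
force: [0.3, -0.1, -0.7]
opening: 0.999
```

View pics/w3.png

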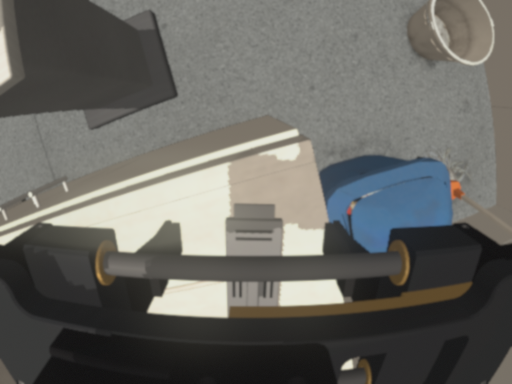

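View pics/t3z.png

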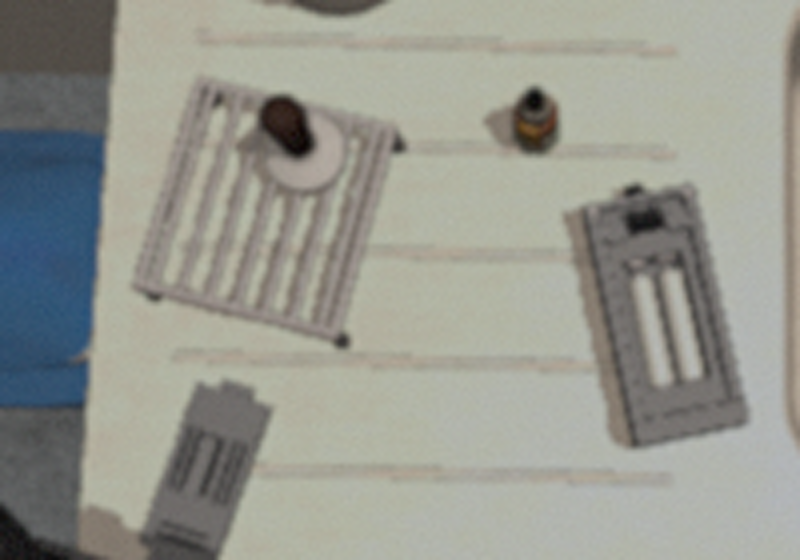

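The cover lies free and flat. The top view crop shows its plate rear corners at (195,385) and (271,407), the tongue near (237,385) and the front-left corner at (145,540). The wrist view shows lip corners at (235,205) and (274,205), and plate front corners at (226,220) and (282,220).

```bash
python3 - <<'E'
from h import *
from rig import read_state
np.set_printoptions(precision=4,suppress=True)
T=cam("t3");W=cam("w3");crop(W,"pics/w3z.png",200,310,190,260,6)
z=lambda a,b:uz((a,b),4,(120,120))
r=fit([(T,[((60,28,10),z(195,385)),((60,-28,10),z(271,407)),((-60,28,10),z(145,538))]),(W,[((-74,-20,1),(234.5,205)),((-74,20,1),(274.5,205)),((-60,-28,10),(226,219.5)),((-60,28,10),(282,219.5))])],[.44,.37,-.28])
print(r[0],np.degrees(r[0][2]),r[1].round(2).tolist())
s=read_state();print(delta(s,place(r[0],[[.007,0,.014]])[0],toolR(np.degrees(r[0][2]))))
print("from TCP:",s["position"])
E
```

```text
[ 0.4468  0.3707 -0.2853] -16.347870856549303 [[0.56, -1.08], [0.14, -0.6], [-1.68, 1.32], [-0.59, -1.19], [0.2, -0.98], [-0.67, 0.89], [1.14, 1.18]]
(array([ 0.04,  9.62, 10.01]), array([-0.001, -0.   ,  0.004]))
from TCP: [0.3611 0.395  0.1142]
```

View pics/w3z.png

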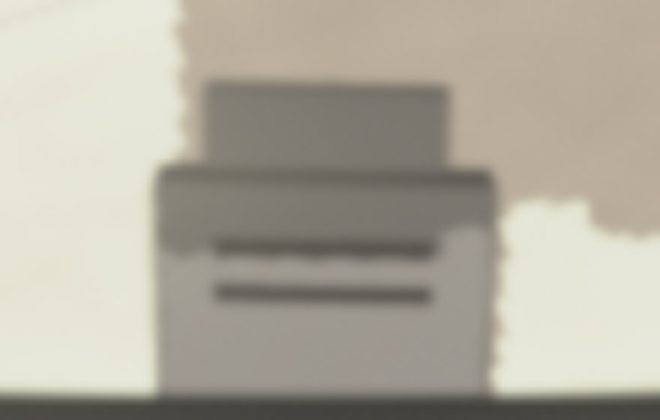

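```bash
python3 -m crank '[[[0,2,0],[0,0,0.004]],[[0,3,0],[0,0,0]],[[0,3,0],[0,0,0]],[[0.04,1.5,1],[0,0,0]],[[0,0,2],[0,0,0]],[[0,0,2],[0,0,0]],[[0,0,2],[0,0,0]],[[0,0,1.5],[0,0,0]],[[0,0,1],[0,0,0]],[[0,0,0.4],[0,0,0]],[[0,0,0],[0,0,0]]]'
python3 -m crank '[[[0,0,0],[0,0,0]],[[0,0,0],[0,0,0]],[[0,0,0],[0,0,0]],[[0,0,0],[0,0,0]],[[0,0,0],[0,0,0]],[[0,0,0],[0,0,0]],[[0,0,0],[0,0,0]],[[0,0,0],[0,0,0]]]' 1
```

```text
time_s: 6.7
position: [0.4533, 0.3689, 0.0158]
tcp_rot: [[0.283, 0.959, -0.0], [0.959, -0.283, 0.002], [0.001, -0.0, -1.0]]
force: [0.6, 0.8, 0.2]
opening: 1.0
time_s: 7.5
position: [0.4534, 0.369, 0.0162]
tcp_rot: [[0.283, 0.959, 0.001], [0.959, -0.283, 0.002], [0.002, 0.0, -1.0]]
force: [0.0, -0.4, -0.5]
opening: 0.353
```

```bash
python3 -m crank '[[[0,0,0],[0,0,0]],[[0,0,0],[0,0,0]],[[0,0,0],[0,0,0]],[[0,0,0],[0,0,0]],[[0,0,0],[0,0,0]],[[0,0,0],[0,0,0]]]'
```

```text
time_s: 8.1
position: [0.4533, 0.369, 0.0163]
tcp_rot: [[0.283, 0.959, 0.001], [0.959, -0.283, 0.002], [0.002, -0.0, -1.0]]
force: [-0.5, -0.5, 1.5]
opening: 0.134
```

```bash
cat >> h.py <<'E'
BOX=[.5593,.0481,np.radians(13.87)]
G=[.008,0,.0163]
def target(tip_mm,pitch,yaw=None,box=None,g=None):
    "TCP pos and R with lip tip at box mm, cover pitched"
    box=box or BOX; g=g or G
    yaw=np.degrees(box[2]) if yaw is None else yaw
    B=(Ro.from_euler('z',yaw,degrees=True)*Ro.from_euler('y',-pitch,degrees=True)).as_matrix()
    tip=place(box,[np.array(tip_mm)/1000.])[0]
    return tip+B@(np.array(g)-[-.074,0,0]),toolR(yaw,pitch)
E
python3 - <<'E'
from h import *
from rig import read_state
s=read_state()
p,R=target([-40,0,90],17);print(p);d,w=delta(s,p,R);print(d,w)
R1=toolR(13.87);print(delta(s,p,R1)); 
R0=np.array(s["tcp_rot"])
E
```

```text
[0.59197013 0.05616689 0.12956225]
[-26.06  22.14 -11.38] [-0.289  0.077 -0.525]
(array([-26.06,  22.14, -11.38]), array([ 0.   , -0.002, -0.529]))
```

```bash
python3 -m crank '[[[0,0,-0.5],[0,0,0]],[[0,0,-1],[0,0,0]],[[0,0,-2.5],[0,0,0]],[[0,0,-3],[0,0,0]],[[0,0,-3],[0,0,0]],[[0,0,-2],[0,0,0]],[[0,0,0],[0,0,0]]]'
python3 -m crank '[[[-1.2,1,0],[0,0,0]],[[-2.6,2.2,0],[0,0,0]],[[-2.6,2.2,0],[0,0,0]],[[-2.6,2.2,0],[0,0,0]],[[-2.6,2.2,0],[0,0,0]],[[-2.6,2.2,0],[0,0,0]],[[-2.6,2.2,0],[0,0,0]],[[-2.6,2.2,0],[0,0,0]],[[-2.6,2.2,0],[0,0,0]],[[-2.6,2.2,0],[0,0,0]],[[-1.5,1.3,0],[0,0,0]],[[0,0,0],[0,0,0]]]'
python3 -m crank '[[[0,0,0],[0,0,-0.08]],[[0,0,0],[0,0,-0.09]],[[0,0,0],[0,0,-0.09]],[[0,0,0],[0,0,-0.09]],[[0,0,0],[0,0,-0.09]],[[0,0,0],[0,0,-0.087]],[[0,0,0],[-0.07,0,0]],[[0,0,0],[-0.08,0,0]],[[0,0,0],[-0.08,0,0]],[[0,0,0],[-0.067,0,0]],[[0,0,0],[0,0,0]],[[0,0,0],[0,0,0]]]'
python3 - <<'E'
from h import *
from rig import read_state,capture
s=read_state();p,R=target([-40,0,90],17);print(delta(s,p,R),s["opening"])
for n in("wrist","side","top"):
    c=capture(n);pickle.dump(c,open(f"pics/{n}4.pkl","wb"));cv2.imwrite(f"pics/{n}4.png",c["pixels"][:,:,::-1])
crop(cam("side4"),"pics/s4z.png",180,380,80,230,4)
E
```

```text
time_s: 8.8
position: [0.4554, 0.37, 0.1401]
tcp_rot: [[0.283, 0.959, 0.008], [0.959, -0.283, 0.006], [0.008, 0.006, -1.0]]
force: [0.8, -0.1, -0.6]
opening: 0.135
time_s: 10.0
position: [0.592, 0.0528, 0.1345]
tcp_rot: [[0.287, 0.958, -0.0], [0.958, -0.287, 0.002], [0.001, -0.001, -1.0]]
force: [0.2, 0.7, -0.8]
opening: 0.136
time_s: 11.2
position: [0.5906, 0.0567, 0.1354]
tcp_rot: [[-0.238, 0.929, 0.282], [0.971, 0.227, 0.072], [0.003, 0.291, -0.957]]
force: [0.5, 0.4, -1.6]
opening: 0.133
(array([-0.08, -0.06,  0.59]), array([-0.001, -0.002, -0.002])) 0.13321076318582076
```

View pics/wrist4.png

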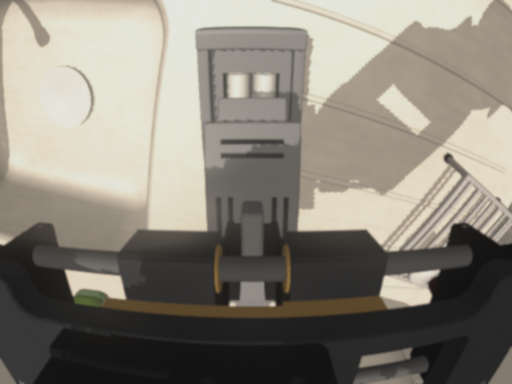

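View pics/s4z.png

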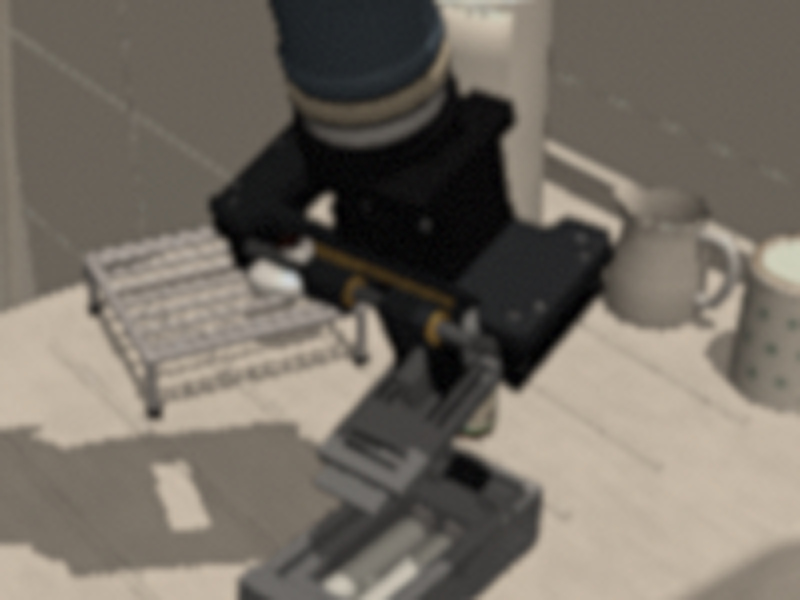

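```bash
python3 - <<'E'
from h import *
crop(cam("wrist4"),"pics/w4z.png",185,320,15,125,5.5)
crop(cam("wrist4"),"pics/w4y.png",185,320,105,245,4.2)
E
```

```text
(no output)
```

View pics/w4z.png

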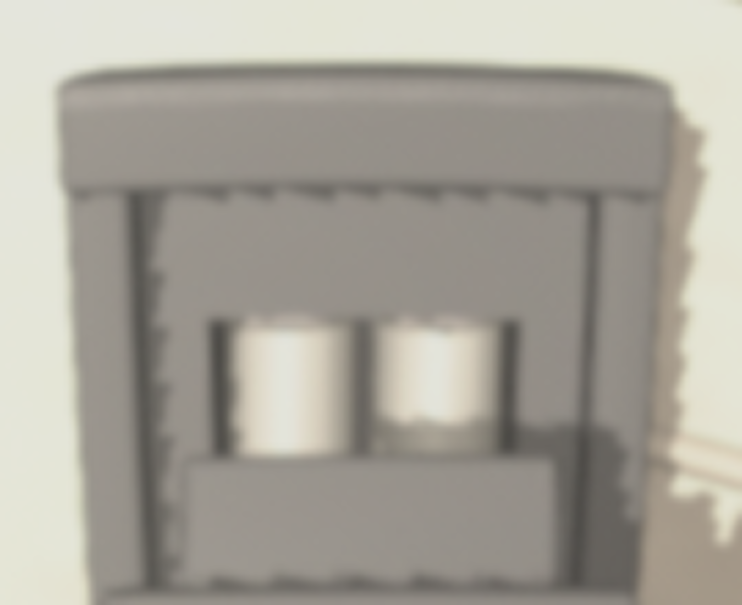

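View pics/w4y.png

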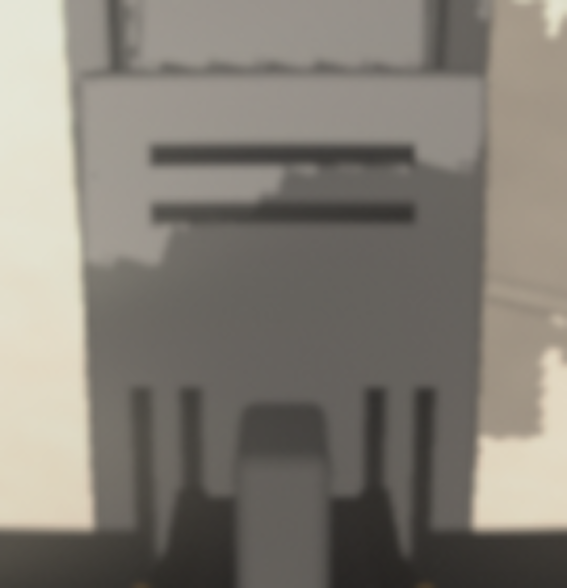

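```bash
python3 - <<'E'
from h import *
from rig import read_state
np.set_printoptions(precision=4,suppress=True)
W=cam("wrist4");s=read_state()
z=lambda a,b:uz((a,b),5.5,(185,15)); y=lambda a,b:uz((a,b),4.2,(185,105))
obs=[((-65,-40,48),z(66,189)),((-65,40,48),z(661,190)),((-81,0,48),z(365,76)),((-65,0,48),z(365,187)),((-65,-31,44),z(132,195)),((-65,31,44),z(597,195)),((-81,-40,46),z(60,90)),((-81,40,46),z(669,90))]
r=fit([(W,obs)],BOX);print("box",r[0],np.degrees(r[0][2]));print(r[1].round(1).tolist())
# allow z
r=fit([(W,obs)],BOX+[0.]);print("box+z",r[0],np.degrees(r[0][2]));print(r[1].round(1).tolist())
# cover in tool frame: params gx,gy,yaw
R=np.array(s["tcp_rot"]);P=s["position"]
L=[((-74,-20,2),z(190,459)),((-74,20,2),z(556,459)),((-60,-28,10),y(82,74)),((-60,28,10),y(488,74))]
L+=[((-14,-6,34),y(237,458)),((-14,6,34),y(330,458)),((-14,-6,11),y(243,405)),((-14,6,11),y(326,405))]
def f(q,full=False):
    B=np.stack([R[:,1],R[:,0],-R[:,2]],1)@Ro.from_euler('zy',[q[2],-q[3]]).as_matrix()
    X=np.array([P+B@(np.array(o[0])/1000-[q[0],q[1],.0163]) for o in L])
    e=(proj(W,X)-np.array([o[1] for o in L])).ravel();return e
q=least_squares(f,[.008,0,0,0]);print("cover",q.x,np.degrees(q.x[2:]),q.fun.reshape(-1,2).round(1).tolist())
E
```

```text
box [0.5594 0.0476 0.2396] 13.729324215894888
[[-0.8, 2.0], [1.2, 1.9], [-0.1, -0.4], [-0.1, 0.9], [0.1, -0.2], [-0.1, -0.2], [-0.2, -1.3], [0.2, -1.2]]
box+z [ 0.5596  0.0476  0.2393 -0.0024] 13.711917452001696
[[-0.3, 1.9], [0.6, 1.8], [-0.1, -0.3], [-0.1, 0.8], [0.5, -0.4], [-0.6, -0.3], [0.4, -1.2], [-0.4, -1.1]]
cover [ 0.0094 -0.0003 -0.002   0.0099] [-0.1156  0.5651] [[-0.6, 0.3], [0.6, 0.5], [-0.8, 0.3], [0.6, 0.5], [-0.2, -0.2], [0.7, -0.1], [-0.4, -0.7], [0.1, -0.7]]
```

```bash
sed -i 's/^BOX=.*/BOX=[.5595,.0477,np.radians(13.75)]/; s/^G=.*/G=[.0094,-.0003,.0163]/' h.py; python3 - <<'E'
from h import *
from rig import read_state
s=read_state()
for t in([-57,0,60],[-57,0,42],[-57,0,34]):
    print(delta(s,*target(t,17)))
E
```

```text
(array([-0.08, -2.59,  2.97]), array([ 0.002, -0.002,  0.001]))
(array([-0.09, -3.12,  4.69]), array([ 0.002, -0.002,  0.001]))
(array([-0.09, -3.36,  5.46]), array([ 0.002, -0.002,  0.001]))
```

```bash
python3 -m crank '[[[0,-0.8,0],[0,0,0]],[[-0.08,-1.3,1],[0,0,0]],[[0,-0.6,1.2],[0,0,0]],[[0,-0.3,1],[0,0,0]],[[0,-0.12,0.9],[0,0,0]],[[0,0,0.5],[0,0,0]],[[0,0,0],[0,0,0]],[[0,0,0],[0,0,0]]]'
python3 - <<'E'
from h import *
from rig import read_state,capture
s=read_state()
for t in([-57,0,42],[-57,0,34]):
    print(delta(s,*target(t,17)),s["force"])
c=capture("wrist");pickle.dump(c,open("pics/w5.pkl","wb"));crop(c,"pics/w5z.png",185,320,15,155,4.2)
E
```

```text
time_s: 12.15
position: [0.5762, 0.0514, 0.0827]
tcp_rot: [[-0.238, 0.928, 0.285], [0.971, 0.227, 0.071], [0.002, 0.294, -0.956]]
force: [-0.0, -0.5, -0.3]
opening: 0.136
(array([0.01, 0.06, 0.1 ]), array([ 0.002, -0.002, -0.   ])) [-0.01875368 -0.50680418 -0.26021377]
(array([ 0.01, -0.17,  0.86]), array([ 0.002, -0.002, -0.   ])) [-0.01875368 -0.50680418 -0.26021377]
```

View pics/w5z.png

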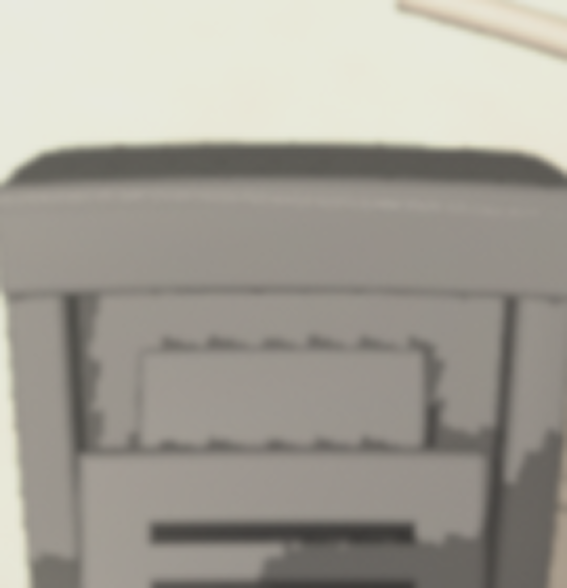

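```bash
python3 -m crank '[[[0.1,-0.06,0.19],[0,0,0]],[[0,-0.06,0.19],[0,0,0]],[[0,-0.04,0.14],[0,0,0]],[[0,0,0],[0,0,0]],[[0,0,0],[0,0,0]]]'
python3 - <<'E'
from h import *
from rig import read_state
s=read_state();print(delta(s,*target([-57,0,34],17)),s["force"])
E
python3 -m crank '[[[0,-0.03,0.1],[0,0,0]],[[0,0,0],[0,0,0]],[[0,0,0],[0,0,0]]]'
```

```text
time_s: 12.7
position: [0.5755, 0.0523, 0.0772]
tcp_rot: [[-0.238, 0.929, 0.285], [0.971, 0.227, 0.071], [0.002, 0.294, -0.956]]
force: [0.9, 0.6, -0.1]
opening: 0.137
(array([-0.1 ,  0.03,  0.35]), array([ 0.001, -0.002, -0.   ])) [ 0.85563367  0.63345739 -0.09570515]
time_s: 13.0
position: [0.5755, 0.0523, 0.0761]
tcp_rot: [[-0.238, 0.929, 0.285], [0.971, 0.227, 0.071], [0.002, 0.294, -0.956]]
force: [-0.0, -0.3, -0.5]
opening: 0.137
```

```bash
python3 -m crank '[[[0,-0.03,0.1],[0,0,0]],[[0,0,0],[0,0,0]],[[0,0,0],[0,0,0]]]'
python3 -m crank '[[[0,-0.03,0.1],[0,0,0]],[[0,0,0],[0,0,0]],[[0,0,0],[0,0,0]]]'
python3 -m crank '[[[0,-0.015,0.05],[0,0,0]],[[0,0,0],[0,0,0]],[[0,0,0],[0,0,0]]]'
```

```text
time_s: 13.3
position: [0.5758, 0.0523, 0.0753]
tcp_rot: [[-0.238, 0.928, 0.285], [0.971, 0.227, 0.071], [0.001, 0.294, -0.956]]
force: [-0.0, 0.5, 1.5]
opening: 0.134
time_s: 13.6
position: [0.5763, 0.0522, 0.0746]
tcp_rot: [[-0.238, 0.928, 0.286], [0.971, 0.227, 0.071], [0.001, 0.295, -0.955]]
force: [1.3, 0.6, 4.2]
opening: 0.135
time_s: 13.9
position: [0.5765, 0.0522, 0.0741]
tcp_rot: [[-0.238, 0.928, 0.287], [0.971, 0.227, 0.071], [0.001, 0.296, -0.955]]
force: [1.5, 1.0, 5.3]
opening: 0.131
```

```bash
python3 -m crank '[[[0,0.04,-0.14],[0,0,0]],[[0,0,0],[0,0,0]],[[0,-0.19,-0.06],[0,0,0]],[[0,-0.19,-0.06],[0,0,0]],[[0,-0.19,-0.06],[0,0,0]],[[0,0,0],[0,0,0]],[[0,0,0],[0,0,0]]]'
python3 - <<'E'
from h import *
from rig import read_state,capture
s=read_state();print(delta(s,*target([-57,0,34],17)),s["force"])
E
```

```text
time_s: 14.6
position: [0.5693, 0.0509, 0.0748]
tcp_rot: [[-0.238, 0.929, 0.284], [0.971, 0.227, 0.072], [0.002, 0.293, -0.956]]
force: [-0.4, -0.7, -0.7]
opening: 0.134
(array([-0.1 ,  0.71,  0.31]), array([ 0.001, -0.002, -0.   ])) [-0.42260367 -0.68416345 -0.72995572]
```

```bash
python3 - <<'E'
from h import *
from rig import read_state,capture
c=capture("wrist");pickle.dump(c,open("pics/w6.pkl","wb"));crop(c,"pics/w6z.png",185,320,25,165,4.2)
c=capture("side");crop(c,"pics/s6.png",210,350,140,265,4.5)
E
```

```text
(no output)
```

View pics/w6z.png

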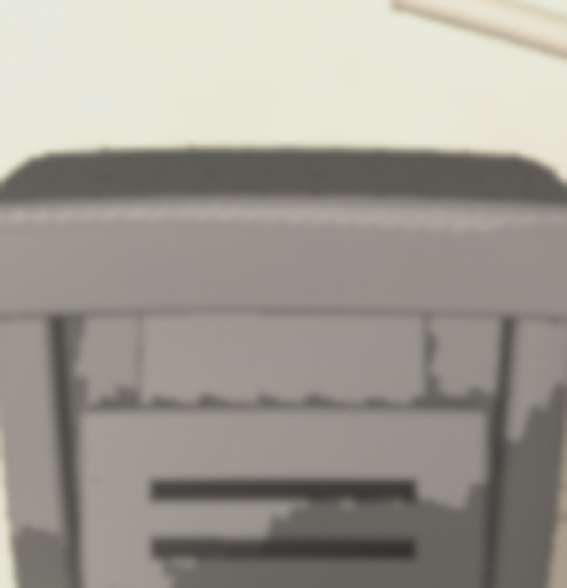

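View pics/s6.png

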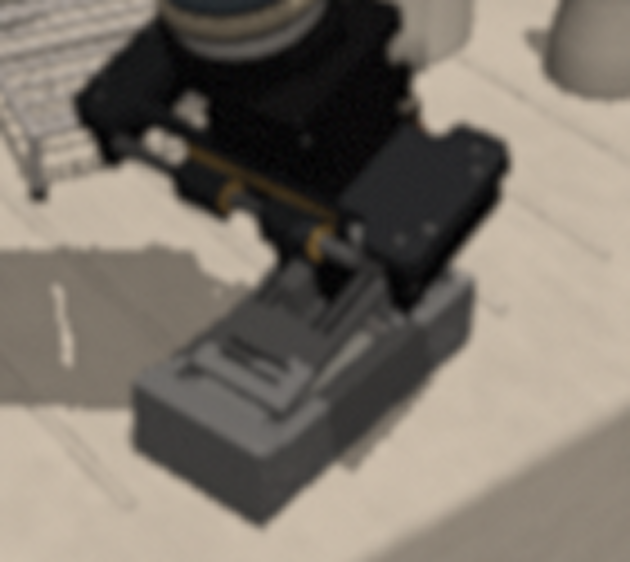

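```bash
python3 -m crank '[[[0,-0.19,-0.06],[0,0,0]],[[0,-0.19,-0.06],[0,0,0]],[[0,0,0],[0,0,0]],[[0,0,0],[0,0,0]]]'
python3 -m crank '[[[0,-0.14,-0.045],[0,0,0]],[[0,-0.1,-0.03],[0,0,0]],[[0,0,0],[0,0,0]],[[0,0,0],[0,0,0]]]'
python3 - <<'E'
from h import *
from rig import read_state,capture
s=read_state();d,w=delta(s,*target([-74,0,34],17));print(d,w,"up",-d@[0,.294,-.956],"to go",-(d@[0,.956,.29]))
E
```

```text
time_s: 15.1
position: [0.5658, 0.0499, 0.0751]
tcp_rot: [[-0.238, 0.929, 0.285], [0.971, 0.227, 0.071], [0.002, 0.294, -0.956]]
force: [0.9, -0.3, -0.3]
opening: 0.137
time_s: 15.5
position: [0.5634, 0.0493, 0.0751]
tcp_rot: [[-0.238, 0.929, 0.285], [0.971, 0.227, 0.071], [0.002, 0.294, -0.956]]
force: [0.1, 0.9, -0.4]
opening: 0.133
[-0.1  -0.34  0.01] [ 0.001 -0.002 -0.   ] up 0.10952 to go 0.32214
```

```bash
python3 -m crank '[[[0,-0.1,-0.03],[0,0,0]],[[0,-0.1,-0.03],[0,0,0]],[[0,0,0],[0,0,0]],[[0,0,0],[0,0,0]]]'
python3 -m crank '[[[0,-0.1,-0.03],[0,0,0]],[[0,0,0],[0,0,0]],[[0,0,0],[0,0,0]]]'
python3 -m crank '[[[0,-0.1,-0.03],[0,0,0]],[[0,0,0],[0,0,0]],[[0,0,0],[0,0,0]]]'
```

```text
time_s: 15.9
position: [0.5613, 0.0488, 0.0751]
tcp_rot: [[-0.238, 0.929, 0.285], [0.971, 0.227, 0.071], [0.002, 0.294, -0.956]]
force: [0.1, -0.4, -0.3]
opening: 0.133
time_s: 16.2
position: [0.5603, 0.0486, 0.075]
tcp_rot: [[-0.238, 0.929, 0.285], [0.971, 0.227, 0.071], [0.002, 0.294, -0.956]]
force: [-0.2, -0.9, -0.7]
opening: 0.138
time_s: 16.5
position: [0.5593, 0.0483, 0.075]
tcp_rot: [[-0.238, 0.929, 0.285], [0.971, 0.227, 0.071], [0.002, 0.294, -0.956]]
force: [0.2, 0.8, -1.2]
opening: 0.129
```

```bash
python3 -m crank '[[[0,-0.1,-0.03],[0,0,0]],[[0,0,0],[0,0,0]],[[0,0,0],[0,0,0]]]'
python3 -m crank '[[[0,-0.1,-0.03],[0,0,0]],[[0,0,0],[0,0,0]],[[0,0,0],[0,0,0]]]'
python3 - <<'E'
from h import *
from rig import read_state,capture
s=read_state();d,w=delta(s,*target([-74,0,34],17));print(d,w,"up",-d@[0,.294,-.956],"to go",-(d@[0,.956,.29]))
c=capture("wrist");pickle.dump(c,open("pics/w7.pkl","wb"));crop(c,"pics/w7z.png",185,320,25,165,4.2)
E
```

```text
time_s: 16.8
position: [0.5584, 0.0481, 0.0751]
tcp_rot: [[-0.238, 0.929, 0.285], [0.971, 0.227, 0.071], [0.002, 0.294, -0.956]]
force: [-0.0, 0.2, -0.9]
opening: 0.133
time_s: 17.1
position: [0.5581, 0.0478, 0.0753]
tcp_rot: [[-0.237, 0.928, 0.286], [0.971, 0.227, 0.071], [0.001, 0.295, -0.955]]
force: [2.4, 0.6, -0.0]
opening: 0.134
[-0.07  0.18  0.2 ] [ 0.003 -0.001 -0.001] up 0.13828000000000001 to go -0.23007999999999998
```

View pics/w7z.png

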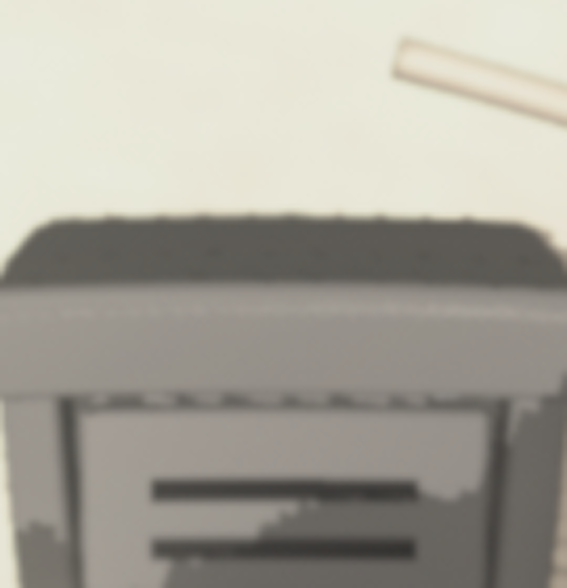

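```bash
python3 -m crank '[[[0,0.08,0.025],[0,0,0]],[[0,0.052,0.293],[0.035,0,0]],[[0,0.052,0.293],[0.035,0,0]],[[0,0,0],[0,0,0]],[[0,0,0],[0,0,0]]]'
python3 -m crank '[[[0,0.052,0.293],[0.035,0,0]],[[0,0.052,0.293],[0.035,0,0]],[[0,0,0],[0,0,0]],[[0,0,0],[0,0,0]]]'
python3 - <<'E'
from h import *
from rig import read_state,capture
s=read_state();d,w=delta(s,*target([-74,0,34],9));print(d,w,s["moment"])
E
```

```text
time_s: 17.65
position: [0.5604, 0.0487, 0.0696]
tcp_rot: [[-0.238, 0.946, 0.219], [0.971, 0.232, 0.056], [0.002, 0.226, -0.974]]
force: [2.2, -0.4, -0.2]
opening: 0.137
time_s: 18.05
position: [0.5623, 0.0493, 0.064]
tcp_rot: [[-0.238, 0.959, 0.153], [0.971, 0.235, 0.04], [0.002, 0.158, -0.988]]
force: [0.3, 0.5, -0.8]
opening: 0.135
[-0.12  0.26  0.13] [ 0.001 -0.002  0.   ] [0.00256839 0.01676873 0.0084691 ]
```

```bash
python3 -m crank '[[[0,0.052,0.293],[0.035,0,0]],[[0,0,0],[0,0,0]],[[0,0,0],[0,0,0]]]'
python3 -m crank '[[[0,0.03,0.146],[0.0175,0,0]],[[0,0,0],[0,0,0]],[[0,0,0],[0,0,0]]]'
python3 -m crank '[[[0,0.03,0.146],[0.0175,0,0]],[[0,0,0],[0,0,0]],[[0,0,0],[0,0,0]]]'
```

```text
time_s: 18.35
position: [0.5631, 0.0495, 0.0613]
tcp_rot: [[-0.238, 0.964, 0.119], [0.971, 0.236, 0.031], [0.002, 0.123, -0.992]]
force: [1.2, 0.1, 0.5]
opening: 0.135
time_s: 18.65
position: [0.5635, 0.0497, 0.0597]
tcp_rot: [[-0.238, 0.966, 0.101], [0.971, 0.237, 0.027], [0.002, 0.104, -0.995]]
force: [-0.5, 0.6, 0.5]
opening: 0.135
time_s: 18.95
position: [0.5646, 0.0498, 0.0584]
tcp_rot: [[-0.238, 0.968, 0.084], [0.971, 0.237, 0.023], [0.002, 0.087, -0.996]]
force: [0.3, 0.3, -0.7]
opening: 0.132
```

```bash
python3 -m crank '[[[0,0.03,0.146],[0.0175,0,0]],[[0,0,0],[0,0,0]],[[0,0,0],[0,0,0]]]'
python3 - <<'E'
from h import *
from rig import read_state,capture
c=capture("wrist");pickle.dump(c,open("pics/w8.pkl","wb"));crop(c,"pics/w8z.png",185,320,25,165,4.2)
c=capture("side");crop(c,"pics/s8.png",210,350,140,265,4.5)
E
```

```text
time_s: 19.25
position: [0.5652, 0.0498, 0.057]
tcp_rot: [[-0.238, 0.969, 0.068], [0.971, 0.237, 0.018], [0.002, 0.07, -0.998]]
force: [-0.3, -0.4, -0.9]
opening: 0.136
```

View pics/w8z.png

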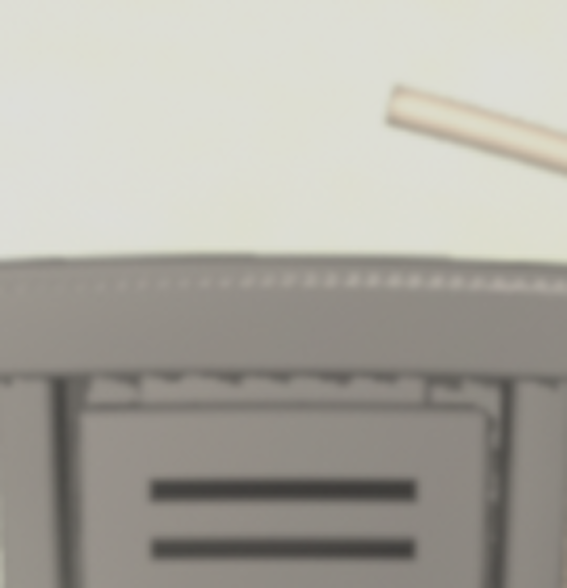

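View pics/s8.png

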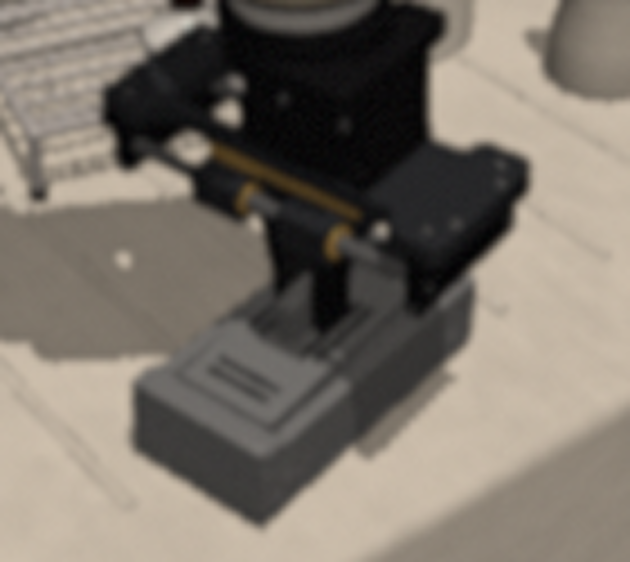

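```bash
python3 -m crank '[[[0,0.03,0.146],[0.0175,0,0]],[[0,0,0],[0,0,0]],[[0,0,0],[0,0,0]]]'
python3 -m crank '[[[0,0.03,0.146],[0.0175,0,0]],[[0,0,0],[0,0,0]],[[0,0,0],[0,0,0]]]'
```

```text
time_s: 19.65
position: [0.5646, 0.0499, 0.0556]
tcp_rot: [[-0.238, 0.97, 0.049], [0.971, 0.238, 0.014], [0.002, 0.051, -0.999]]
force: [-3.5, -0.0, 2.2]
opening: 0.133
time_s: 19.95
position: [0.5643, 0.0499, 0.0549]
tcp_rot: [[-0.238, 0.971, 0.031], [0.971, 0.238, 0.01], [0.002, 0.032, -0.999]]
force: [-6.2, -1.8, 8.4]
opening: 0.135
```

```bash
python3 -m crank '[[[0,0,0.146],[0.0175,0,0]],[[0,0,0],[0,0,0]],[[0,0,0],[0,0,0]]]'
python3 -m crank '[[[0,0,0.146],[0.0175,0,0]],[[0,0,0],[0,0,0]],[[0,0,0],[0,0,0]]]'
```

```text
time_s: 20.25
position: [0.5644, 0.0499, 0.0542]
tcp_rot: [[-0.238, 0.971, 0.014], [0.971, 0.238, 0.005], [0.002, 0.015, -1.0]]
force: [-7.5, -2.4, 13.9]
opening: 0.139
time_s: 20.55
position: [0.5652, 0.0499, 0.0513]
tcp_rot: [[-0.238, 0.971, -0.002], [0.971, 0.238, 0.002], [0.002, -0.001, -1.0]]
force: [-2.2, -0.9, -5.6]
opening: 0.134
```

```bash
python3 -m crank '[[[0,0,0.1],[0,0,0]],[[0,0,0],[0,0,0]],[[0,0,0],[0,0,0]]]'
python3 - <<'E'
from h import *
from rig import read_state,capture
c=capture("wrist");pickle.dump(c,open("pics/w9.pkl","wb"));crop(c,"pics/w9z.png",185,320,25,165,4.2)
c=capture("side");crop(c,"pics/s9.png",210,350,140,265,4.5)
E
```

```text
time_s: 20.85
position: [0.5664, 0.05, 0.0503]
tcp_rot: [[-0.238, 0.971, 0.001], [0.971, 0.238, 0.002], [0.002, 0.001, -1.0]]
force: [-0.7, 0.0, 1.5]
opening: 0.132
```

View pics/s9.png

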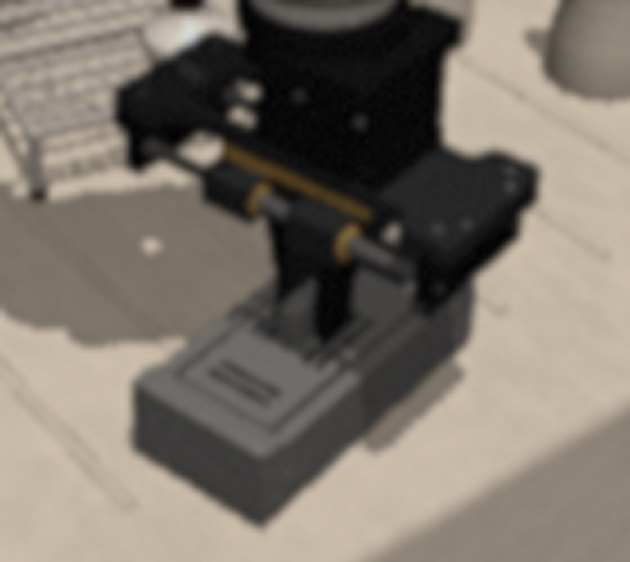

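```bash
python3 -m crank '[[[0,0,-0.1],[0,0,0]],[[0,0,0],[0,0,0]],[[0,0,0],[0,0,0]]]'
python3 -m crank '[[[0,0,-0.1],[0,0,0]],[[0,0,0],[0,0,0]],[[0,0,0],[0,0,0]]]'
python3 -m crank '[[[0,0,0.17],[0,0,0]],[[0,0,0],[0,0,0]],[[0,0,0],[0,0,0]]]'
```

```text
time_s: 21.25
position: [0.566, 0.05, 0.0508]
tcp_rot: [[-0.238, 0.971, -0.0], [0.971, 0.238, 0.002], [0.002, 0.0, -1.0]]
force: [0.1, 0.0, -4.1]
opening: 0.135
time_s: 21.55
position: [0.5655, 0.05, 0.0515]
tcp_rot: [[-0.238, 0.971, -0.001], [0.971, 0.238, 0.002], [0.002, -0.001, -1.0]]
force: [1.1, 0.3, -11.9]
opening: 0.135
time_s: 21.85
position: [0.5658, 0.0501, 0.051]
tcp_rot: [[-0.238, 0.971, 0.0], [0.971, 0.238, 0.002], [0.002, 0.0, -1.0]]
force: [-0.9, 0.9, -4.2]
opening: 0.134
```

The latch holds against a 12 N pull on the cover. I'll release it and lift away.

```bash
python3 -m crank '[[[0,0,0.06],[0,0,0]],[[0,0,0],[0,0,0]]]'
python3 -m crank '[[[0,0,0],[0,0,0]],[[0,0,0],[0,0,0]],[[0,0,0],[0,0,0]],[[0,0,0],[0,0,0]],[[0,0,0],[0,0,0]],[[0,0,-0.5],[0,0,0]],[[0,0,-1.5],[0,0,0]],[[0,0,-2],[0,0,0]],[[0,0,-3],[0,0,0]],[[0,0,-3],[0,0,0]]]' -0.3
python3 -m crank '[[[0,-2,-3],[0,0,0]],[[0,-3,-3],[0,0,0]],[[0,-4,-1],[0,0,0]],[[2,-4,0],[0,0,0]],[[3,-4,0],[0,0,0]],[[4,-1,0],[0,0,0]],[[4,0,0],[0,0,0]],[[4,0,0],[0,0,0]],[[4,0,0],[0,0,0]],[[3,0,0],[0,0,0]],[[2,0,0],[0,0,0]],[[0,0,0],[0,0,0]]]'
python3 - <<'E'
from h import *
from rig import read_state,capture
c=capture("top");pickle.dump(c,open("pics/t10.pkl","wb"));crop(c,"pics/t10.png",130,330,120,260,4)
c=capture("side");pickle.dump(c,open("pics/s10p.pkl","wb"));crop(c,"pics/s10.png",180,330,110,255,4)
E
```

```text
time_s: 22.05
position: [0.5663, 0.05, 0.0505]
tcp_rot: [[-0.238, 0.971, 0.001], [0.971, 0.238, 0.002], [0.001, 0.002, -1.0]]
force: [-1.0, 0.2, -1.3]
opening: 0.134
time_s: 23.05
position: [0.5655, 0.0499, 0.1509]
tcp_rot: [[-0.238, 0.971, -0.001], [0.971, 0.238, 0.002], [0.002, -0.0, -1.0]]
force: [0.2, 0.3, 0.7]
opening: 0.647
time_s: 24.25
position: [0.3286, 0.2612, 0.2208]
tcp_rot: [[-0.242, 0.97, 0.001], [0.97, 0.242, 0.003], [0.002, 0.002, -1.0]]
force: [-0.3, -0.8, 0.2]
opening: 0.646
```

View pics/t10.png

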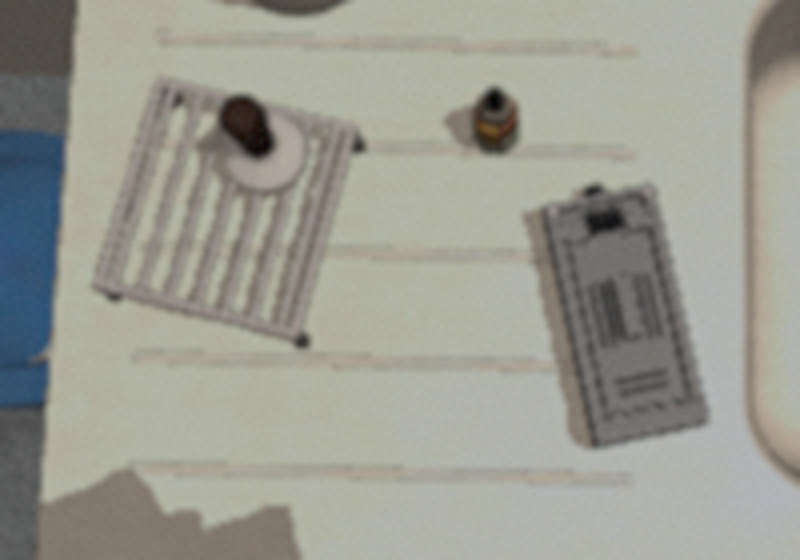

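View pics/s10.png

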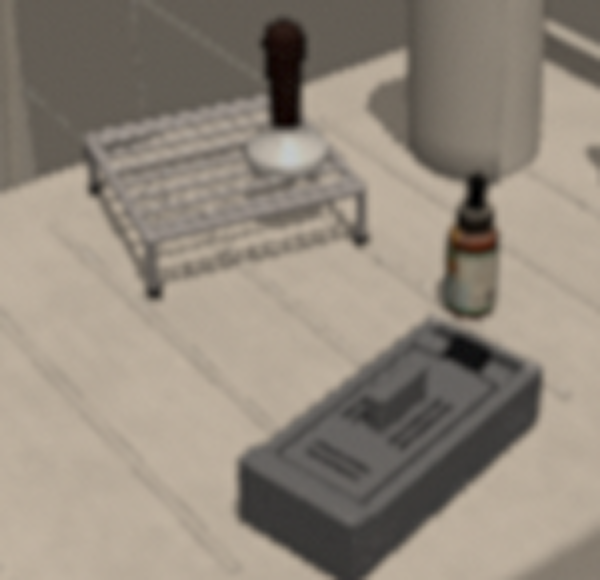

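The cover sits flush under the latch at about (465,350) in the side crop. The tamper and dropper haven't moved. I'll check the jar with a before/after comparison.

```bash
python3 - <<'E'
from h import *
a=cam("side0")["pixels"].astype(int);b=cam("s10p")["pixels"].astype(int)
d=abs(a-b).max(2)
for n,(u0,u1,v0,v1) in dict(jar=(250,295,280,350),dropper=(285,310,150,190),tamper=(235,265,110,160)).items(): print(n,d[v0:v1,u0:u1].mean().round(2),d[v0:v1,u0:u1].max())
from rig import bot
print(bot.hand_in())
E
```

```text
jar 9.49 40
dropper 8.18 13
tamper 7.31 33
the job is handed in; nothing more can be done
None
```

The cover is seated flat in the battery box under the latch, and the job is handed in. The clock was at about 24 s when I let go and backed away.

- **What I did:** I gripped the cover by the sides of its plate and pulled it out from under the rack. I laid it flat on the counter and let go, then picked it up again by the fin. With the back raised about 17°, I slid the lip under the hood until it touched the slot's end. Then I pivoted it down until the latch snapped at about 14 N.
- **Cover check:** The tool height (50.3 mm) matched a fully seated cover. The latch held against a 12 N upward pull before I released. The last top and side pictures show the cover flush, with the gripper clear of everything.
- **Tamper, dropper and jar:** The tamper and dropper stand where they did. I checked the jar only by comparing the side pictures from before and after. The dropper changed by at most 13 grey levels. The jar area reached 40 and the tamper area 33, with low averages (7–9), which I put down to noise and shadow. I did not look at the jar up close, but the arm never went near it.
- **Small disagreement:** The lip touched the ledge and the slot's end about 1 mm away from where my camera model put them. I relied on the force readings for the final fit.

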